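Put a beaker away between two stack-and-nest trays

ROBOT

A 6-joint arm with a two-finger parallel gripper is mounted at the origin on a cart in front of the work surface, level with it; the furniture and walls round the work are solid. World frame = base frame: x ahead of the robot, y to its left, z up, the work surface at z = 0. Lengths are in m, angles in rad, forces in N, time in s.
With the tool pointing down it reaches from about 0.35 to 0.85 m from the base axis. Payload 8.1 kg.
Tool frame: the origin (TCP) lies midway between the tips of the shut fingers; the grasp point (between the pads) lies 19 mm behind it (robot.grip_point_offset is the distance from the TCP to the grasp point, in m); z points along the fingers, y is the line along which they close (so a half turn about z gives the same grasp; the last joint's range is limited). The gripper opens to 93 mm and grips with 3 to 60 N. Pads are 15 mm wide; open, the fingers measure 128 mm over their backs; the gripper's body (75 mm by 188 mm) begins 65 mm behind the grasp point.
Start: joints at [1.034, 0.13, 1.488, -0, 1.523, -0.085], TCP at [0.262, 0.54, 0.219] pointing down, gripper open.
Joint ranges: [-2.96, 2.96], [-0.89, 2.26], [0.02, 2.5], [-1.34, 4.48], [0, 2.73], [-2.66, 2.66]. Speed limits (rad/s): [2.39, 2.39, 2.79, 3.14, 3.14, 3.14].

INTERFACE

Orientations are given as a rotation vector (axis times angle).
In Python, from plant import robot, read_camera, job gives the robot as it stands.
- The arm moves only by the shell command python3 -m inch 'ROWS' [FORCE]. ROWS is JSON, one flat list of numbers, 5 for each row, row after row: the shift along the world's x, y, z in mm, then the turn about the world's z in degrees, then the opening in per cent of the stroke, from 0 (shut) to 100 (fully open). In form: [dx, dy, dz, yaw, hand, dx, dy, dz, yaw, hand, ...]. A call has 1 to 10 rows; each row is the pose to reach, as a shift and turn from the pose commanded when the call began; what a row does not reach only later rows make up. A row lasts 1/12 s, in which the tool goes at most 41.7 mm and 7.16 degrees, less where a joint would pass 70% of its speed; a pose out of reach is approached as far as the arm can. A call with a gripper value outside its range is refused whole. The fingers move at their own pace and stop on an object; FORCE is the grip in N (left out, the last holds). Time passes only in rows, so rows that repeat a pose let the fingers close. It gives the time, the measured TCP pose, the force, the opening and the grip force at its end, in the units of the state.
- robot.read_state(): the state, without advancing time (a new reading comes with each control period).
- read_camera(name): name is "side" or "top" or "wrist"; returns a dict with "image" (420x560x3 uint8, blue, green, red), "K" (3x3 intrinsics, pixels), "D" ([k1, k2, p1, p2, k3] as OpenCV has them; the pictures are not rectified), "extrinsics" (4x4, takes a point from world to camera coordinates); the wrist camera has in their place "mount" (4x4, takes a point from camera to tool coordinates, whose origin is the TCP and whose axes are the flange's). Camera axes: x right, y down, z forward; pixel columns grow to the right and rows downward; lengths in m; the calibration is good to about 2 mm. A picture is of the moment at which its call begins: read the wrist's pose just before it. There is no depth.
- job.close_job(): hands the job in; it is judged then, once.
The state is a dict: "t": time; "q": joint angles; "dq": joint speeds; "joint_torque": joint torques, N m; "tool_pos": TCP position; "orientation": TCP orientation; "force": force on the tool from outside, world axes, zero at the start; "wrist_torque": the same for the moment, N m; "opening": finger opening in m; "gripper_force": force on a finger pad.
Only numpy, scipy, OpenCV 4.12 (cv2) and the standard library are available. Lean on these libraries where they do the work, as an engineer would, in place of code of your own. Each camera call takes 0.05 s, during which the arm holds its last target. There are 200 camera calls.

TASK

The yellow stack-and-nest tray is nested inside the grey one. Lift the yellow tray out and set it down upright on the clear bench beside, stand the small glass beaker upright in the grey tray without dropping it, then take the yellow tray up again and put it back over the grey tray turned half a turn (its white label at the opposite end to the grey tray's), so that all four of its feet rest level on the grey tray's ledges, clear of the glass, instead of nesting. Leave the other things on the bench where they are.

Things in the scene. Friction and masses are not known exactly. Their poses are not given: they have to be found in the camera images.
- upper_tray_centre (a point): yellow plastic stack-and-nest tray, 0.13 kg, 169 long, 70 high. Point on its middle axis half-way up: 35 mm above underside, 35 below rim. x along its length (white label at the -x end), y across, z up. Grip from above across y at mid-length: there the top 34 mm is 66 wide, upright 2.5 mm walls, free of bulges 24 mm to either side. Below 35 mm it steps in to 55 wide, 158 long
- upper_tray: the same yellow tray; origin: centre of its underside, same axes. At the start it is nested label over label: its feet stand in the grey tray's deep pockets, underside and rim 36 mm above the grey tray's; it lifts straight out. Turned half a turn, its feet stand in the grey tray's shallow pockets: underside 54 mm above the grey tray's underside, middle axes in line
- upper_tray_foot (a point): middle of the sole of one of the yellow tray's four feet, 10 mm above its underside, at x = +64, y = +32 mm of the tray. The feet (14 mm long, out to y = +-36) are at x = +64 and x = -37 on both long sides, under the deep pockets
- upper_tray_label (a point): middle of the white blank label on the yellow tray's -x end, 86 mm from its middle axis, 55 mm above its underside
- lower_tray_centre (a point): grey stack-and-nest tray, same shape and size as the yellow one, 0.22 kg, loose on the bench. Point on its middle axis half-way up, 35 mm above the bench; axes as the yellow tray's (white label at -x). Inner floor 2.5 mm above the underside, 153 x 50 mm; above the 35 mm step 61 wide inside. Pockets bulge out to y = +-41.5 at the rim
- lower_tray_ledge (a point): middle of one of the grey tray's four ledges: floors of its shallow pockets, 64 mm above the underside, 6 mm below the rim, at x = +37 and x = -64, y = +-35 mm. The deep pockets, at x = +64 and x = -37, go down to 46 mm above the underside. Pockets are 20 long, reach y = +-39 inside: feet have 3 mm play each way, so has the stepped-in body in the mouth
- beaker_centre (a point): the small clear glass beaker, 39 mm across, 44 mm high, about 30 g, standing upright and open on the bench. The point is its centre, 22 mm above its underside; z up out of its mouth. It is gripped from above across the outside
- beaker: the same beaker; the origin is the centre of its underside
- bottle_centre (a point): bystander: glass bottle with an orange cap, 86 mm across, 175 high, standing behind the trays; the point is its centre
- blue_marker_centre (a point): bystander: blue-capped marker pen lying on the bench, 137 long (its own y axis), 13 thick; the point is its centre
- packet_centre (a point): bystander: flat blue packet, 98 (its x) x 27 x 9 mm, lying on the bench; the point is its centre
- dishes_centre (a point): bystander: short stack of clear Petri dishes with green tape, 97 mm across, 49 high; the point is its centre
Mind the look-alikes: they are no part of the job. Of the things like the beaker, leave any that is green; of the rest the smaller one is meant.

How it is judged:
By the outcome, as a careful person would: the job done as asked, in the order asked, and still so for the second after the job is handed in, with the robot touching nothing.
It also fails if it takes over 72 s, if anything falls off the work surface, if the arm or the gripper's body presses on something with over 40 N, if the wrist force passes 120 N, or if a joint passes its speed limit or range.

## Working session

There is one attempt and no reset: what is moved stays moved. The work goes in short steps, Python scripts to look and compute and a shell command to move; the robot and the scene stay as the last step left them, time stands still between calls to the robot, and variables do not carry over. Pictures are saved under pics/ and viewed, at most 13 in all, crops included, and the job is handed in when it is done.

```bash
ls; mkdir -p pics; python3 - <<'E'
from plant import robot, read_camera
import cv2,numpy as np
print(robot.read_state(), robot.grip_point_offset)
for n in ("top","side"):
    c=read_camera(n); cv2.imwrite(f"pics/{n}0.png",c["image"]); np.savez(f"pics/{n}0.npz",**c)
    E=c["extrinsics"]; print(n,np.round(c["K"],1).tolist(),c["D"],(-E[:3,:3].T@E[:3,3]).round(3))
E
```

```text
pics
{'t': 0.0, 'q': array([ 1.03359168e+00,  1.31129468e-01,  1.48926957e+00,  1.81800348e-05,
        1.52298629e+00, -8.54107186e-02]), 'dq': array([-1.40226121e-03,  6.00580669e-05, -4.06045002e-04,  1.75472433e-03,
       -7.64839896e-04, -4.65630903e-04]), 'joint_torque': array([ 1.02874754e-03, -5.59854555e+01, -4.91751981e+01,  7.68903131e-02,
        3.52412753e-02, -1.67445733e-04]), 'tool_pos': array([0.26164043, 0.53932703, 0.21761171]), 'orientation': array([-7.03530142e-01, -3.06122267e+00,  2.67134830e-03]), 'force': array([-0.85709677, -0.96579741,  0.68081137]), 'wrist_torque': array([ 0.03052774, -0.03289386,  0.03295678]), 'gripper_force': 0.0, 'opening': 0.09317567901612221} 0.0188
top [[441.4, 0.0, 286.6], [0.0, 441.4, 206.0], [0.0, 0.0, 1.0]] [-0.14128075  0.          0.          0.          0.        ] [ 0.315 -0.094  1.385]
side [[475.6, 0.0, 274.4], [0.0, 475.6, 209.9], [0.0, 0.0, 1.0]] [0.0430894 0.        0.        0.        0.       ] [0.193 1.328 0.602]
```

View pics/top0.png

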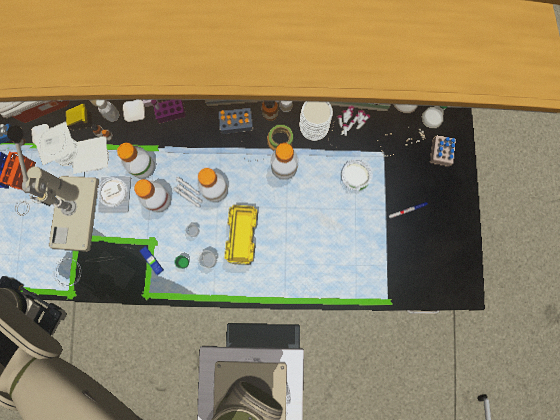

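View pics/side0.png

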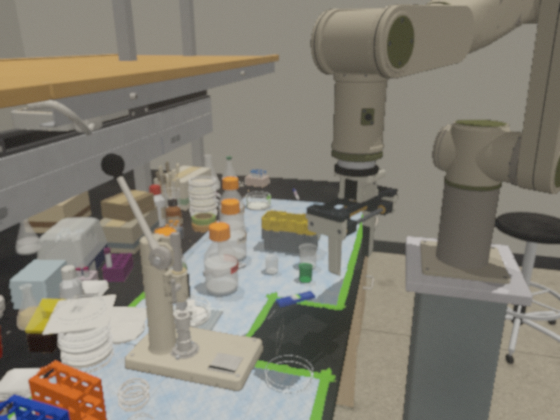

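The top view shows the yellow tray at (241,234). There are three beaker-like things: a clear one at (193,230), a larger clear one at (208,257) and a green one at (182,261). The smaller clear one at (193,230) is the candidate. The bench is clear to the right of the tray, around (320,235).

```bash
cat > h.py <<'E'
import numpy as np,cv2
def ray(c,uv,z):
    """pixels -> world points on plane z, fixed camera c"""
    E=c["extrinsics"]; return cast(c,uv,np.linalg.inv(E),z)
def cast(c,uv,T,z):
    p=cv2.undistortPoints(np.float64(uv).reshape(-1,1,2),c["K"],c["D"]).reshape(-1,2)
    d=np.c_[p,np.ones(len(p))]@T[:3,:3].T; o=T[:3,3]
    return o+d*((z-o[2])/d[:,2])[:,None]
def wristT(s,c):
    T=np.eye(4);T[:3,:3]=cv2.Rodrigues(np.float64(s["orientation"]))[0];T[:3,3]=s["tool_pos"]
    return T@c["mount"]
E
python3 - <<'E'
from h import *
c=dict(np.load("pics/top0.npz")); im=c["image"]
def show(n,uv,z): print(n,ray(c,[uv],z)[0].round(4))
hsv=cv2.cvtColor(im,cv2.COLOR_BGR2HSV)
m=cv2.inRange(hsv,(22,120,60),(34,255,255)); m[:, :215]=0; m[:195]=0;m[:,270:]=0
k=max(cv2.findContours(m,0,2)[0],key=cv2.contourArea); r=cv2.minAreaRect(k); print(r)
w=ray(c,cv2.boxPoints(r),.106); print(w.round(3),w.mean(0).round(4))
show("small",(193,229),.02);show("big",(208,257),.025);show("green",(182,261),.02)
show("bottle",(208,178),.17);show("dish",(355,177),.04);show("mark",(150,260),.01);show("towel edge r",(388,290),0);show("bottle2",(284,152),.17)
a=cv2.resize(im[195:275,165:275],None,fx=6,fy=6,interpolation=2); cv2.imwrite("pics/crop.png",a)
E
```

```text
((240.6686553955078, 234.0622100830078), (28.06488037109375, 58.3064079284668), 5.31454610824585)
[[ 0.405  0.075  0.106]
 [ 0.577  0.067  0.106]
 [ 0.571 -0.016  0.106]
 [ 0.4   -0.006  0.106]] [0.4881 0.0298 0.106 ]
small [0.5111 0.1887 0.02  ]
big [0.4242 0.1359 0.025 ]
green [0.41   0.2175 0.02  ]
bottle [0.6374 0.1235 0.17  ]
dish [ 0.6855 -0.3182  0.04  ]
mark [0.4107 0.3221 0.01  ]
towel edge r [ 0.3339 -0.4261  0.    ]
bottle2 [ 0.7196 -0.0918  0.17  ]
```

View pics/crop.png

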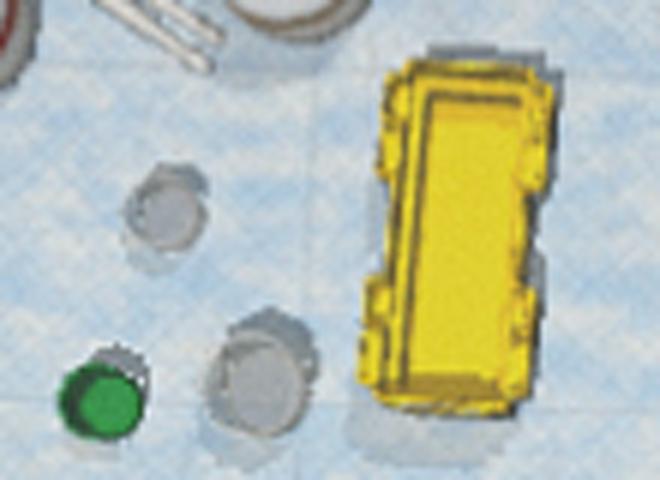

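The crop confirms the choice. The small clear beaker is at (193,229) and is the smallest clear one. The larger one is at (208,257) and the green one at (182,261).

```bash
python3 -m inch '[226,-509,20,23,100,226,-509,20,23,100,226,-509,20,23,100,226,-509,20,23,100,226,-509,20,23,100,226,-509,20,23,100,226,-509,20,23,100,226,-509,20,23,100,226,-509,20,23,100,226,-509,20,23,100]'; python3 -c "
from plant import robot;import numpy as np,cv2
s=robot.read_state();p=s['tool_pos'];R=cv2.Rodrigues(s['orientation'])[0];print(s['q'].round(3),p.round(4),np.degrees(np.arctan2(R[1,1],R[0,1])), (np.array([.488,.030,.24])-p)*1000)"
```

```text
t: 0.93
tool_pos: [0.4295, 0.1609, 0.2333]
orientation: [-0.079, -3.14, 0.0]
force: [-0.0, 1.0, 0.8]
opening: 0.0926
gripper_force: 0.0
[ 0.247 -0.267  1.841 -0.     1.568 -1.274] [0.4295 0.1609 0.2333] 87.12720356344198 [  58.53464924 -130.86518203    6.66083245]
```

```bash
python3 -m inch '[56,-126,5,0,100,56,-126,5,0,100,56,-126,5,0,100,56,-126,5,0,100,56,-126,5,0,100,56,-126,5,0,100,56,-126,5,0,100,56,-126,5,0,100]'; python3 - <<'E'
from plant import robot,read_camera
from h import *
s=robot.read_state();c=read_camera("wrist");cv2.imwrite("pics/w1.png",c["image"]);np.savez("pics/w1.npz",**c,**{k:s[k] for k in("tool_pos","orientation")})
print(s["tool_pos"],wristT(s,c).round(3).tolist())
E
```

```text
t: 1.6
tool_pos: [0.4848, 0.0383, 0.2383]
orientation: [-0.076, -3.14, -0.001]
force: [-0.5, 0.4, 0.2]
opening: 0.0931
gripper_force: 0.0
[0.48484978 0.0382915  0.23825869] [[0.049, 0.96, 0.275, 0.408], [0.999, -0.048, -0.012, 0.042], [0.002, 0.276, -0.961, 0.403], [0.0, 0.0, 0.0, 1.0]]
```

View pics/w1.png

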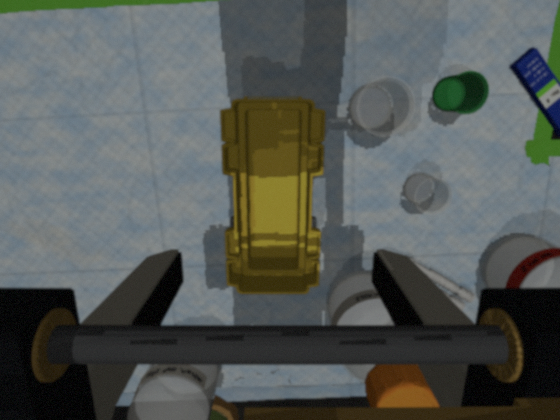

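The wrist view shows the whole yellow tray, with its outline from (222,97) to (324,292). The small beaker's mouth is at about (425,192) and its base at about (419,190).

```bash
cat >> h.py <<'E'
def yellow(c,T,z,lo=(20,110,40)):
    """outer rim of the yellow tray on plane z: centre, axis angle (deg), size"""
    m=cv2.inRange(cv2.cvtColor(c["image"],cv2.COLOR_BGR2HSV),lo,(36,255,255))
    m=cv2.morphologyEx(m,cv2.MORPH_OPEN,np.ones((3,3)))
    k=max(cv2.findContours(m,0,1)[0],key=cv2.contourArea)
    return rect(cast(c,k.reshape(-1,2),T,z))
def rect(w):
    (x,y),(a,b),t=cv2.minAreaRect(np.float32(w[:,:2]*1000))
    if a<b: a,b,t=b,a,t+90
    return round(x,1),round(y,1),round((t+90)%180-90,2),round(a,1),round(b,1)
E
python3 - <<'E'
from h import *
c=dict(np.load("pics/w1.npz"));T=wristT(c,c)
print("wrist",yellow(c,T,.106))
t=dict(np.load("pics/top0.npz"));
i=t["image"].copy();i[:195]=0;t["image"]=i;print("top",yellow(t,np.linalg.inv(t["extrinsics"]),.106))
R=T[:3,:3];print("tooly",c["orientation"])
print("small rim",cast(c,[(425,192)],T,.044),"base",cast(c,[(419,189)],T,0))
cv2.imwrite("pics/bk.png",cv2.resize(c["image"][165:225,385:465],None,fx=6,fy=6,interpolation=2))
E
```

```text
wrist (486.8, 34.4, -2.99, 167.6, 81.5)
top (488.3, 29.8, -2.85, 171.3, 81.5)
tooly [-7.62936388e-02 -3.14019677e+00 -6.18538274e-04]
small rim [[0.49972482 0.18619439 0.044     ]] base [[0.50718192 0.19692156 0.        ]]
```

View pics/bk.png

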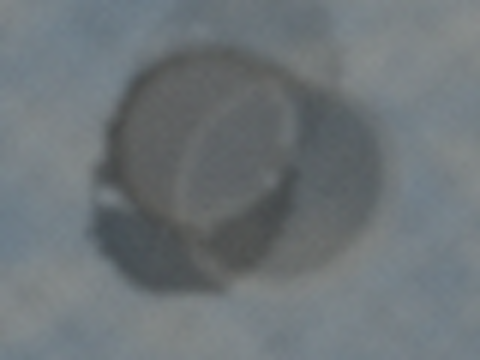

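```bash
python3 -m inch '[2,-5,-40,0,100,2,-5,-80,0,100,2,-5,-110,0,100,2,-5,-130,0,100,2,-5,-145,0,100,2,-5,-155,0,100,2,-5,-162,0,100,2,-5,-162,0,100,2,-5,-162,0,100,2,-5,-162,0,100]' 8; python3 -m inch '[0,0,0,0,80,0,0,0,0,75,0,0,0,0,71,0,0,0,0,68,0,0,0,0,66,0,0,0,0,64,0,0,0,0,62,0,0,0,0,60,0,0,0,0,60,0,0,0,0,60]'
```

```text
t: 2.48
tool_pos: [0.4883, 0.032, 0.0778]
orientation: [0.078, 3.139, -0.0]
force: [0.4, -0.8, -0.9]
opening: 0.0928
gripper_force: 0.0
t: 3.32
tool_pos: [0.4876, 0.0319, 0.0768]
orientation: [0.079, 3.14, 0.0]
force: [0.7, 1.6, 4.3]
opening: 0.0661
gripper_force: 8.0
```

```bash
python3 -m inch '[0,0,4,0,55,0,0,10,0,55,0,0,18,0,55,0,0,28,0,55,0,0,40,0,55,0,0,55,0,55,0,0,75,0,55,0,0,95,0,55,0,0,110,0,55,0,0,110,0,55]'; python3 - <<'E'
from plant import robot,read_camera
from h import *
for n in ("side","top"):
    c=read_camera(n);np.savez(f"pics/{n}1.npz",**c);cv2.imwrite(f"pics/{n}1.png",c["image"])
s=dict(np.load("pics/side1.npz"));t=dict(np.load("pics/top1.npz"))
a=cv2.resize(s["image"][170:300,210:350],None,fx=4,fy=4);b=cv2.resize(t["image"][180:300,180:340],None,fx=3.4,fy=3.4)
b=b[:,:];o=np.zeros((600,800,3),np.uint8);cv2.imwrite("pics/s1.png",a)
print(robot.read_state()["tool_pos"],robot.read_state()["opening"])
E
```

```text
t: 4.15
tool_pos: [0.4898, 0.0317, 0.1917]
orientation: [0.079, 3.133, -0.0]
force: [0.8, 0.5, -0.7]
opening: 0.0659
gripper_force: 8.0
[0.48801269 0.03178828 0.18753108] 0.06599510221907234
```

View pics/s1.png

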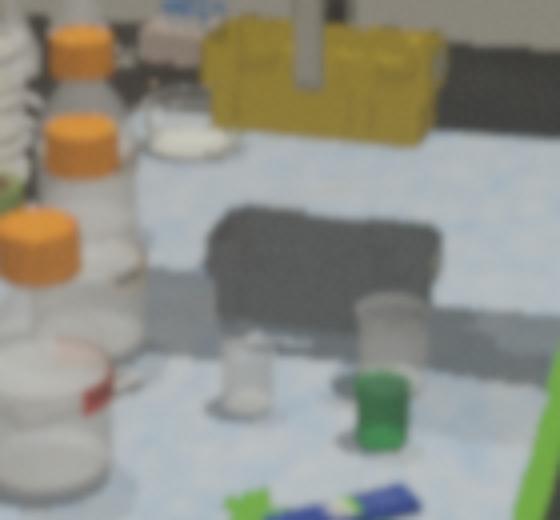

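The yellow tray is held level well above the grey one, which stays on the bench. The beaker at crop position (248,375) is undisturbed. Next I carry it right and turn it.

```bash
python3 -m inch '[0,-35,0,0,55,-5,-70,0,0,55,-10,-105,0,-7,55,-15,-140,0,-14,55,-20,-170,0,-21,55,-20,-170,0,-28,55,-20,-170,0,-35,55,-20,-170,0,-42,55,-20,-170,0,-49,55,-20,-170,0,-56,55]'
python3 -m inch '[0,0,0,-7,55,0,0,0,-14,55,0,0,0,-21,55,0,0,0,-28,55,0,0,0,-35,55,0,0,0,-42,55,0,0,0,-49,55,0,0,0,-56,55,0,0,0,-63,55,0,0,0,-70,55]'
python3 -m inch '[0,0,0,-7,55,0,0,0,-14,55,0,0,0,-21,55,0,0,0,-28,55,0,0,0,-35,55,0,0,0,-42,55,0,0,0,-49,55,0,0,0,-54,55,0,0,0,-54,55,0,0,0,-54,55]'
```

```text
t: 5.08
tool_pos: [0.4663, -0.138, 0.1847]
orientation: [-1.552, -2.728, 0.001]
force: [0.6, -0.2, -1.8]
opening: 0.0659
gripper_force: 8.0
t: 5.92
tool_pos: [0.4664, -0.1378, 0.1848]
orientation: [-2.836, -1.346, 0.003]
force: [-0.6, 0.3, -1.9]
opening: 0.0658
gripper_force: 8.0
t: 6.75
tool_pos: [0.4666, -0.1379, 0.1852]
orientation: [-3.14, 0.074, 0.003]
force: [-0.2, -0.7, -1.2]
opening: 0.0661
gripper_force: 8.0
```

```bash
python3 -m inch '[0,0,-30,0,55,0,0,-60,0,55,0,0,-85,0,55,0,0,-105,0,55,0,0,-120,0,55,0,0,-130,0,55,0,0,-137,0,55,0,0,-140,0,55,0,0,-140,0,55,0,0,-140,0,55]'
```

```text
t: 7.58
tool_pos: [0.468, -0.1384, 0.0473]
orientation: [3.14, -0.078, 0.002]
force: [0.5, -0.5, -0.8]
opening: 0.066
gripper_force: 8.0
```

```bash
python3 -m inch '[0,0,-1,0,55,0,0,-2,0,55,0,0,-3,0,55,0,0,-4,0,55,0,0,-4,0,55]'
```

```text
t: 8.0
tool_pos: [0.4673, -0.1381, 0.0424]
orientation: [-3.141, 0.079, 0.0]
force: [-0.8, 0.8, -1.1]
opening: 0.0655
gripper_force: 8.0
```

```bash
python3 -m inch '[0,0,-0.7,0,55,0,0,-1.4,0,55,0,0,-1.8,0,55,0,0,-1.8,0,55]'
```

```text
t: 8.33
tool_pos: [0.4674, -0.1382, 0.0408]
orientation: [3.141, -0.079, 0.0]
force: [-0.3, 1.8, -0.4]
opening: 0.0657
gripper_force: 8.0
```

```bash
python3 -m inch '[0,0,0,0,75,0,0,0,0,85,0,0,0,0,95,0,0,0,0,95,0,0,10,0,95,0,0,40,0,95,0,0,80,0,95,0,0,120,0,95,0,0,160,0,95,0,0,200,0,95]'
python3 -m inch '[5,41,0,0,100,10,82,0,0,100,15,123,0,0,100,20,164,0,0,100,20,200,0,0,100,20,228,0,0,100,20,228,0,0,100,20,228,0,0,100]'; python3 - <<'E'
from plant import robot,read_camera
from h import *
s=robot.read_state();c=read_camera("wrist");cv2.imwrite("pics/w2.png",c["image"]);np.savez("pics/w2.npz",**c,**{k:s[k] for k in("tool_pos","orientation")})
print(s["tool_pos"],s["q"].round(2),wristT(s,c)[:3,3])
E
```

```text
t: 9.17
tool_pos: [0.467, -0.138, 0.2435]
orientation: [3.14, -0.079, 0.001]
force: [0.8, -0.8, -0.3]
opening: 0.0881
gripper_force: 0.0
t: 9.83
tool_pos: [0.4872, 0.0912, 0.2414]
orientation: [3.141, -0.074, 0.001]
force: [0.2, -1.4, -0.2]
opening: 0.0933
gripper_force: 0.0
[0.4871566  0.09115266 0.24136354] [ 0.08 -0.16  1.74 -0.    1.57  1.7 ] [0.56298082 0.08726376 0.40638224]
```

View pics/w2.png

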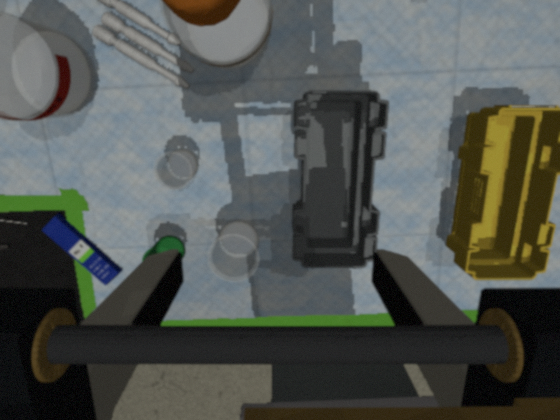

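The wrist view shows the grey tray from (296,92) to (385,266) and the yellow tray standing upright at right, around (505,190). The small beaker's mouth is at about (178,167) and its base at about (182,152).

```bash
cat >> h.py <<'E'
def grey(c,T,z,roi,vmax=75):
    h=cv2.cvtColor(c["image"],cv2.COLOR_BGR2HSV); x0,y0,x1,y1=roi
    m=np.zeros(h.shape[:2],np.uint8); m[y0:y1,x0:x1]=cv2.inRange(h,(0,0,0),(179,90,vmax))[y0:y1,x0:x1]
    m=cv2.morphologyEx(m,cv2.MORPH_OPEN,np.ones((3,3)))
    k=max(cv2.findContours(m,0,1)[0],key=cv2.contourArea)
    return rect(cast(c,k.reshape(-1,2),T,z)),cv2.boundingRect(k)
E
python3 - <<'E'
from h import *
c=dict(np.load("pics/w2.npz"));T=wristT(c,c)
h=cv2.cvtColor(c["image"],cv2.COLOR_BGR2HSV)
print("row180",h[180,240:400:6].tolist())
for v in (65,75,85,95): print(v,grey(c,T,.07,(270,75,400,280),v))
print("yel",yellow(c,T,.07))
g=cv2.cvtColor(c["image"],cv2.COLOR_BGR2GRAY)[125:195,145:215];g=cv2.resize(g,None,fx=4,fy=4,interpolation=2)
C=cv2.HoughCircles(g,cv2.HOUGH_GRADIENT,1,12,param1=60,param2=18,minRadius=45,maxRadius=95)
for x,y,r in C[0][:6]:
    u,v=145+x/4,125+y/4
    print((round(u,1),round(v,1),round(r/4,1)),"rim",cast(c,[(u,v)],T,.044)[0].round(4),"base",cast(c,[(u,v)],T,.001)[0].round(4))
w=dict(np.load("pics/w1.npz"));W=wristT(w,w);print("old: base",cast(w,[(419.7,188.3)],W,.001),"rim",cast(w,[(432.5,195)],W,.044))
E
```

```text
row180 [[103, 33, 93], [102, 26, 97], [90, 17, 92], [102, 26, 98], [100, 39, 98], [100, 40, 95], [106, 30, 94], [105, 32, 96], [100, 36, 86], [103, 39, 79], [100, 37, 62], [80, 9, 81], [90, 5, 55], [0, 0, 54], [60, 14, 54], [70, 14, 54], [75, 9, 54], [150, 5, 55], [70, 10, 78], [90, 31, 25], [75, 7, 77], [30, 10, 25], [90, 16, 81], [103, 52, 152], [103, 50, 144], [103, 51, 151], [103, 49, 147]]
65 ((481.0, 25.9, -0.53, 183.2, 106.7), (291, 91, 109, 189))
75 ((481.4, 26.9, -0.57, 184.0, 108.8), (289, 90, 111, 190))
85 ((482.6, 33.3, -3.04, 181.0, 129.5), (270, 89, 130, 191))
95 ((488.3, 33.4, -2.76, 192.9, 129.5), (270, 75, 130, 205))
yel (468.5, -125.1, -2.81, 166.9, 103.4)Traceback (most recent call last):
  File "<stdin>", line 9, in <module>
TypeError: 'NoneType' object is not subscriptable
```

```bash
python3 - <<'E'
from h import *
c=dict(np.load("pics/w2.npz"));T=wristT(c,c)
h=cv2.cvtColor(cv2.bilateralFilter(c["image"],7,30,5),cv2.COLOR_BGR2HSV)
m=((h[...,1]<23)|(h[...,2]<60)).astype(np.uint8)*255
r=np.zeros_like(m);r[82:275,286:392]=1;r[246:,378:]=0;r[262:,374:]=0;m*=r
m=cv2.morphologyEx(m,cv2.MORPH_OPEN,np.ones((5,5)))
k=max(cv2.findContours(m,0,1)[0],key=cv2.contourArea);print(rect(cast(c,k.reshape(-1,2),T,.07)),cv2.boundingRect(k))
im=c["image"].copy();im=cv2.convertScaleAbs(im,alpha=1.4)
a=cv2.resize(im[82:272,288:398],None,fx=3,fy=3,interpolation=2)
cv2.drawContours(a,[(k-np.array([288,82]))*3],-1,(0,0,255),1)
b=cv2.resize(im[130:190,150:210],None,fx=7,fy=7,interpolation=2)
o=np.zeros((570,330+420,3),np.uint8);o[:,:330]=a;o[:420,330:]=b;cv2.imwrite("pics/c2.png",o)
E
```

```text
(488.2, 32.5, -0.5, 184.5, 96.9) (286, 82, 106, 193)
```

View pics/c2.png

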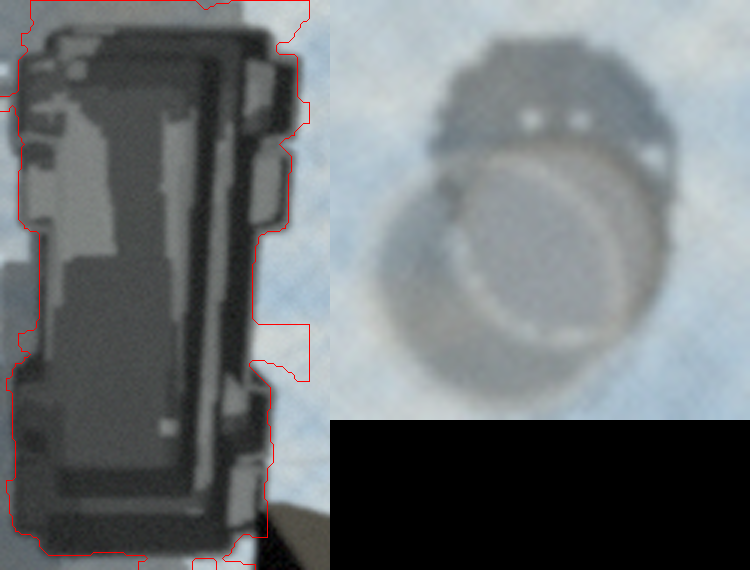

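The left crop shows the grey tray's pockets and end edges clearly, with its inside empty. The mask is poor, so I read the edges by eye: pocket sides at crop (18,140), (293,140), (13,450) and (268,450), and ends at (165,30) and (137,548). The right crop shows the beaker's base circle centred at (562,243) and its mouth at (502,275).

```bash
python3 - <<'E'
from h import *
c=dict(np.load("pics/w2.npz"));T=wristT(c,c)
P=np.array([(18,140),(293,140),(13,450),(268,450),(165,30),(137,548),(40,300),(252,300)])/3+[288,82]
w=cast(c,P,T,.07);print((w[:,:2]*1000).round(1).tolist());
ul,ur,ll,lr,t,b=w[:6,:2]; 
print("centre y pockets",(w[:4,1].mean()*1e3).round(1),"body",(w[6:,1].mean()*1e3).round(1),"ends centre",((t+b)*500).round(1),"axis",np.degrees(np.arctan2(*((ul+ur-ll-lr)[::-1]))),"len",np.hypot(*(t-b)),np.hypot(*(ul-ur)))
print("beaker w2 rim",cast(c,[(174.6,169.3)],T,.044)[0].round(4),"base",cast(c,[(183.1,164.7)],T,.001)[0].round(4))
w=dict(np.load("pics/w1.npz"));W=wristT(w,w);print("w1: rim",cast(w,[(432.5,195)],W,.044)[0].round(4),"base",cast(w,[(419.7,188.3)],W,.001)[0].round(4))
E
```

```text
[[541.4, 73.6], [537.6, -8.3], [443.9, 78.6], [440.0, -3.4], [570.7, 29.8], [407.7, 38.9], [492.6, 68.5], [489.5, 2.9]]
centre y pockets 35.1 body 35.7 ends centre [489.2  34.4] axis -2.9119454061334324 len 0.16321857319046465 0.08193857416484356
beaker w2 rim [0.506  0.1922 0.044 ] base [0.5038 0.1946 0.001 ]
w1: rim [0.5032 0.194  0.044 ] base [0.5062 0.1973 0.001 ]
```

```bash
python3 -m inch '[8,41,0,0,100,16,82,0,0,100,17,101,-20,0,90,17,101,-60,0,80,17,101,-100,0,80,17,101,-140,0,80,17,101,-170,0,80,17,101,-190,0,80,17,101,-200,0,80,17,101,-200,0,80]' 5; python3 - <<'E'
from plant import robot,read_camera
from h import *
s=robot.read_state();c=read_camera("wrist");np.savez("pics/w3.npz",**c,**{k:s[k] for k in("tool_pos","orientation")})
print(s["tool_pos"],s["force"])
cv2.imwrite("pics/w3.png",c["image"])
E
```

```text
t: 10.72
tool_pos: [0.5028, 0.189, 0.0382]
orientation: [3.139, -0.082, -0.007]
force: [0.3, 0.1, 0.0]
opening: 0.0743
gripper_force: 0.0
[0.50276777 0.18897312 0.03823041] [0.26716827 0.06075689 0.00136469]
```

View pics/w3.png

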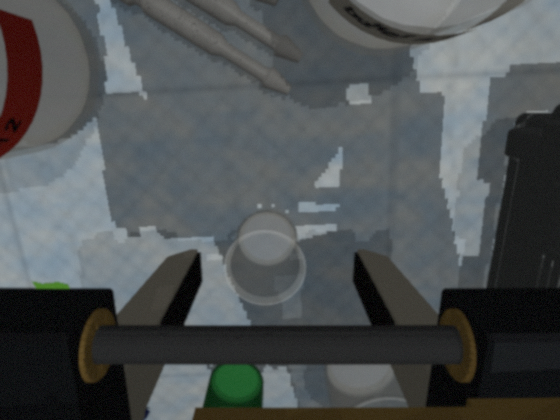

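The beaker's mouth is at (265,267) and its base at (267,238). The finger tips are at (200,255) and (355,255), so it is between them but a few millimetres left.

```bash
python3 - <<'E'
from h import *
c=dict(np.load("pics/w3.npz"));T=wristT(c,c)
print(cast(c,[(265,267)],T,.044)[0].round(4),cast(c,[(267,238)],T,.001)[0].round(4),c["tool_pos"].round(4))
M=np.linalg.inv(T)
for p in ([*c["tool_pos"]],):
    q=M@np.r_[p,1];print(cv2.projectPoints(q[:3].reshape(1,1,3),np.zeros(3),np.zeros(3),c["K"],c["D"])[0])
E
```

```text
[0.5055 0.1944 0.044 ] [0.5038 0.1947 0.001 ] [0.5028 0.189  0.0382]
[[[276.91151655 266.49333373]]]
```

```bash
python3 -m inch '[2,5,-8,0,80,2,5,-16,0,80,2,5,-24,0,80,2,5,-29,0,80,2,5,-29,0,80,2,5,-29,0,70,2,5,-29,0,60,2,5,-29,0,55,2,5,-29,0,50,2,5,-29,0,47]' 5; python3 -m inch '[0,0,0,0,44,0,0,0,0,41,0,0,0,0,38,0,0,0,0,35,0,0,0,0,35]'
```

```text
t: 11.6
tool_pos: [0.5066, 0.1959, 0.012]
orientation: [-3.14, 0.079, -0.001]
force: [0.9, 0.5, 0.1]
opening: 0.0463
gripper_force: 0.0
t: 12.02
tool_pos: [0.5065, 0.1958, 0.0118]
orientation: [3.141, -0.079, 0.0]
force: [0.4, 0.5, -0.1]
opening: 0.0383
gripper_force: 5.0
```

```bash
python3 -m inch '[0,0,10,0,35,0,0,30,0,35,0,0,60,0,35,0,0,90,0,35,0,0,120,0,35,-2,-15,150,7,35,-4,-40,150,14,35,-8,-70,150,21,35,-12,-105,150,28,35,-16,-135,150,35,35]'
python3 -m inch '[-2,-25,0,7,35,-2,-29,0,14,35,-2,-29,0,21,35,-2,-29,0,28,35,-2,-29,0,35,35,-2,-29,0,42,35,-2,-29,0,49,35,-2,-29,0,55,35,-2,-29,0,55,35,-2,-29,0,55,35]'; python3 - <<'E'
from plant import robot,read_camera
from h import *
s=robot.read_state();c=read_camera("wrist");np.savez("pics/w4.npz",**c,**{k:s[k] for k in("tool_pos","orientation")})
t=read_camera("top");np.savez("pics/top4.npz",**t)
R=cv2.Rodrigues(s["orientation"])[0];print(s["tool_pos"],np.degrees(np.arctan2(R[1,1],R[0,1])),wristT(s,c)[:3,3])
a=c["image"];b=t["image"][170:310,170:370];b=cv2.resize(b,None,fx=1.65,fy=1.65)
cv2.imwrite("pics/w4.png",a);cv2.imwrite("pics/t4.png",b)
i=t["image"].copy();i[:190]=0;t["image"]=i;print("top yel",yellow(t,np.linalg.inv(t["extrinsics"]),.07))
E
```

```text
t: 12.85
tool_pos: [0.4903, 0.0603, 0.1627]
orientation: [3.018, 0.872, 0.002]
force: [0.7, 0.6, -0.6]
opening: 0.0385
gripper_force: 5.0
t: 13.68
tool_pos: [0.4885, 0.0326, 0.1622]
orientation: [2.285, 2.156, 0.001]
force: [1.0, -0.7, -0.4]
opening: 0.0383
gripper_force: 5.0
[0.48850355 0.03259352 0.16219237] -3.3265548387814903 [0.49225516 0.10876157 0.32718234]
top yel (467.5, -141.2, -2.9, 170.1, 82.1)
```

```bash
python3 -m inch '[0,0,-25,0,35,0,0,-50,0,35,0,0,-75,0,35,0,0,-95,0,35,0,0,-112,0,35,0,0,-126,0,35,0,0,-136,0,35,0,0,-143,0,35,0,0,-144,0,35,0,0,-144,0,35]'; python3 -m inch '[0,0,0,0,35,0,0,-1,0,35,0,0,-2,0,35,0,0,-2,0,35]'
```

```text
t: 14.62
tool_pos: [0.4885, 0.0325, 0.0178]
orientation: [-2.282, -2.159, 0.0]
force: [0.4, 0.2, -0.4]
opening: 0.0386
gripper_force: 5.0
t: 14.95
tool_pos: [0.4888, 0.0325, 0.0161]
orientation: [2.281, 2.159, 0.001]
force: [0.0, -0.9, 0.3]
opening: 0.0388
gripper_force: 5.0
```

```bash
python3 -m inch '[0,0,-1,0,35,0,0,-1.6,0,35,0,0,-1.6,0,35,0,0,-1.6,0,35]'
```

```text
t: 15.28
tool_pos: [0.4886, 0.0325, 0.0142]
orientation: [2.281, 2.16, 0.0]
force: [1.1, 0.8, 1.7]
opening: 0.0388
gripper_force: 5.0
```

```bash
python3 -m inch '[0,0,0,0,44,0,0,0,0,50,0,0,0,0,55,0,0,0,0,60,0,0,0,0,60,0,0,15,0,60,0,0,40,0,60,0,0,80,0,60,0,0,120,0,60,0,0,160,0,60]'
python3 -m inch '[0,0,55,0,60,-4,-40,75,-7,70,-8,-80,75,-14,80,-12,-120,75,-21,100,-16,-150,75,-28,100,-20,-171,75,-35,100,-20,-171,75,-42,100,-20,-171,75,-49,100,-20,-171,75,-56,100,-20,-171,75,-63,100]'
python3 -m inch '[0,0,0,-7,100,0,0,0,-14,100,0,0,0,-21,100,0,0,0,-27,100,0,0,0,-27,100,0,0,0,-27,100]'
python3 - <<'E'
from plant import robot,read_camera
from h import *
s=robot.read_state();t=read_camera("top");np.savez("pics/top5.npz",**t)
R=cv2.Rodrigues(s["orientation"])[0];print(s["tool_pos"],np.degrees(np.arctan2(R[1,1],R[0,1])))
c=read_camera("wrist");np.savez("pics/w5.npz",**c,**{k:s[k] for k in("tool_pos","orientation")})
b=cv2.resize(t["image"][185:285,180:290],None,fx=5,fy=5,interpolation=2)
cv2.imwrite("pics/t5.png",cv2.convertScaleAbs(b,alpha=1.3))
E
```

```text
t: 16.12
tool_pos: [0.4877, 0.0326, 0.1754]
orientation: [-2.281, -2.159, 0.001]
force: [0.3, -0.2, 0.3]
opening: 0.0555
gripper_force: 0.0
t: 16.95
tool_pos: [0.4683, -0.1388, 0.249]
orientation: [-3.076, -0.639, 0.0]
force: [0.6, 0.7, -0.2]
opening: 0.0932
gripper_force: 0.0
t: 17.45
tool_pos: [0.4684, -0.1384, 0.249]
orientation: [-3.14, 0.081, 0.0]
force: [0.7, -0.7, 0.2]
opening: 0.0929
gripper_force: 0.0
[ 0.46843533 -0.13844599  0.24902427] -92.94057255975642
```

View pics/t5.png

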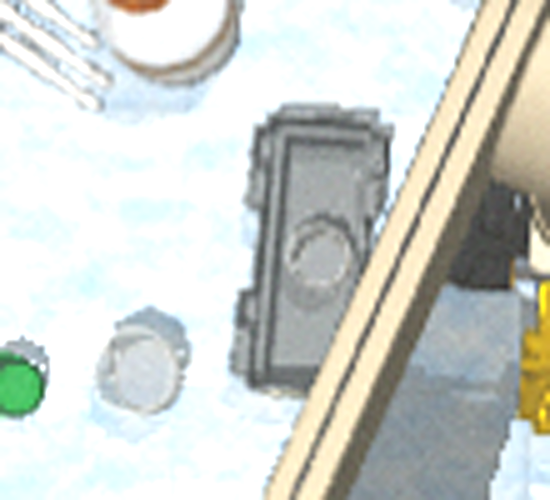

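The top view shows the beaker upright inside the grey tray at crop (322,255). The grey tray's upper pockets span crop x 252–391 at y 150, and its ends are at y 108 and 388.

```bash
python3 - <<'E'
from h import *
c=dict(np.load("pics/top5.npz"))
def f(p,z): return ray(c,[np.array(p)/5+[180,185]],z)[0][:2]*1000
l,r=f((250,150),.07),f((391,150),.07);print("pockets",l,r,np.hypot(*(l-r)),(l+r)/2)
ll=f((233,345),.07);print("lower left",ll, "axis",np.degrees(np.arctan2(*(l-ll)[::-1])))
t,b=f((320,106),.07),f((290,390),.07);print("ends",t,b,(t+b)/2)
a=np.radians(-2.95);m=(l+r)/2;print("y at x=488:",m[1]+(488-m[0])*np.tan(a),"+3 bias")
E
python3 -m inch '[-1,0,-40,0,100,-1,0,-80,0,100,-1,0,-120,0,100,-1,0,-150,0,100,-1,0,-175,0,100,-1,0,-192,0,100,-1,0,-203,0,100,-1,0,-208,0,100,-1,0,-208,0,100,-1,0,-208,0,100]' 8
python3 -m inch '[0,0,0,0,80,0,0,0,0,75,0,0,0,0,71,0,0,0,0,68,0,0,0,0,66,0,0,0,0,64,0,0,0,0,62,0,0,0,0,60,0,0,0,0,55,0,0,0,0,55]'
```

```text
pockets [549.39761069  67.85171231] [551.29873312 -17.68103866] 85.55387632494585 [550.3481719   25.08533682]
lower left [431.01337204  72.96624294] axis -2.4737997924365955
ends [577.51640674  26.39554046] [405.07435365  37.86774364] [491.2953802   32.13164205]
y at x=488: 28.29831005474656 +3 bias
t: 18.38
tool_pos: [0.4682, -0.1388, 0.0421]
orientation: [3.14, -0.085, 0.002]
force: [0.4, -0.4, -0.4]
opening: 0.0928
gripper_force: 0.0
t: 19.22
tool_pos: [0.4678, -0.1386, 0.0416]
orientation: [3.14, -0.086, 0.001]
force: [-1.6, 0.1, 4.7]
opening: 0.0656
gripper_force: 8.0
```

```bash
python3 -m inch '[0,0,4,0,55,0,0,20,0,55,0,0,45,0,55,0,0,75,0,55,0,0,105,0,55,0,0,130,0,55,5,20,140,0,55,10,55,140,0,55,15,90,140,0,55,20,125,140,0,55]'; python3 -m inch '[1,25,0,0,55,1,40,0,0,55,1,46,0,0,55,1,46,0,0,55,1,46,-25,0,55,1,46,-45,0,55,1,46,-60,0,55,1,46,-66,0,55,1,46,-66,0,55,1,46,-66,0,55]'; python3 - <<'E'
from plant import robot,read_camera
from h import *
s=robot.read_state();c=read_camera("wrist");np.savez("pics/w6.npz",**c,**{k:s[k] for k in("tool_pos","orientation")})
t=read_camera("side");np.savez("pics/side6.npz",**t);
R=cv2.Rodrigues(s["orientation"])[0];print(s["tool_pos"],np.degrees(np.arctan2(R[1,1],R[0,1])))
E
```

```text
t: 20.05
tool_pos: [0.4873, -0.0124, 0.1813]
orientation: [-3.14, 0.088, -0.0]
force: [0.7, 0.3, -1.4]
opening: 0.0658
gripper_force: 8.0
t: 20.88
tool_pos: [0.4885, 0.0317, 0.1154]
orientation: [3.14, -0.087, -0.0]
force: [0.7, 0.1, -0.9]
opening: 0.066
gripper_force: 8.0
[0.48853435 0.03174735 0.11539396] -93.18959808351329
```

```bash
python3 -m inch '[0,0,-3,0,55,0,0,-6,0,55,0,0,-9,0,55,0,0,-11,0,55,0,0,-11,0,55,0,0,-11,0,55]'; python3 -m inch '[0,0,-1,0,55,0,0,-2,0,55,0,0,-3,0,55,0,0,-4,0,55,0,0,-4,0,55,0,0,-4,0,55]'
```

```text
t: 21.48
tool_pos: [0.4882, 0.0326, 0.1038]
orientation: [-3.14, 0.086, 0.001]
force: [0.1, -0.6, -1.3]
opening: 0.0661
gripper_force: 8.0
t: 21.98
tool_pos: [0.4884, 0.0325, 0.1]
orientation: [3.14, -0.086, -0.0]
force: [0.8, -0.5, -1.0]
opening: 0.066
gripper_force: 8.0
```

```bash
python3 -m inch '[0,0,-1,0,55,0,0,-2,0,55,0,0,-2,0,55,0,0,-2,0,55]'; python3 -m inch '[0,0,-1,0,55,0,0,-1,0,55,0,0,-1,0,55]'
```

```text
t: 22.32
tool_pos: [0.4884, 0.0325, 0.098]
orientation: [3.14, -0.086, -0.0]
force: [0.1, 0.5, -0.8]
opening: 0.0659
gripper_force: 8.0
t: 22.57
tool_pos: [0.4884, 0.0325, 0.097]
orientation: [-3.14, 0.086, 0.0]
force: [-1.1, 0.4, -0.8]
opening: 0.0662
gripper_force: 8.0
```

```bash
python3 -m inch '[0,0,-0.5,0,55,0,0,-1,0,55,0,0,-1.5,0,55,0,0,-1.5,0,55,0,0,-1.5,0,55]'
```

```text
t: 22.98
tool_pos: [0.4885, 0.0325, 0.0956]
orientation: [-3.14, 0.086, -0.0]
force: [-1.1, 0.2, -1.0]
opening: 0.0661
gripper_force: 8.0
```

```bash
python3 -m inch '[0,0,-0.5,0,55,0,0,-1,0,55,0,0,-1,0,55,0,0,-1,0,55]'
```

```text
t: 23.32
tool_pos: [0.4886, 0.0325, 0.0955]
orientation: [3.14, -0.086, 0.0]
force: [-5.9, 0.4, 8.0]
opening: 0.0661
gripper_force: 8.0
```

It makes contact at the expected height, with some push towards -x. I'll ease off and release.

```bash
python3 -m inch '[-1,0,0.5,0,55,-1,0,0.5,0,55,-1,0,0.5,0,55]'; python3 -m inch '[0,0,0,0,73,0,0,0,0,76,0,0,0,0,80,0,0,0,0,88,0,0,0,0,95,0,0,0,0,95]'; python3 -m inch '[0,0,10,0,95,0,0,30,0,95,0,0,60,0,95,0,0,100,0,95,-5,-20,140,0,95,-10,-60,150,0,95,-15,-100,150,0,95,-20,-140,150,0,95,-20,-180,150,0,95,-20,-220,150,0,95]';python3 -m inch '[0,-41,0,0,95,0,-60,0,0,95,0,-60,0,0,95,0,-60,0,0,95]'; python3 - <<'E'
from plant import robot,read_camera
from h import *
t=read_camera("top");s=read_camera("side");np.savez("pics/side7.npz",**s)
a=cv2.resize(s["image"][185:285,230:345],None,fx=4,fy=4,interpolation=2);b=cv2.resize(t["image"][190:290,170:255],None,fx=4,fy=4,interpolation=2)
cv2.imwrite("pics/end.png",cv2.convertScaleAbs(np.hstack([a,b]),alpha=1.3))
i=t["image"];i[:190]=0;print(yellow(t,np.linalg.inv(t["extrinsics"]),.124))
E
```

```text
t: 23.57
tool_pos: [0.4877, 0.0326, 0.0956]
orientation: [-3.14, 0.086, -0.001]
force: [-1.9, 0.4, 5.1]
opening: 0.0659
gripper_force: 8.0
t: 24.07
tool_pos: [0.4874, 0.0325, 0.0949]
orientation: [-3.14, 0.086, 0.0]
force: [0.3, 0.3, -0.3]
opening: 0.087
gripper_force: 0.0
t: 24.9
tool_pos: [0.4671, -0.1894, 0.2465]
orientation: [3.14, -0.086, 0.003]
force: [0.6, 0.8, -0.1]
opening: 0.0885
gripper_force: 0.0
t: 25.23
tool_pos: [0.4672, -0.2483, 0.2455]
orientation: [-3.14, 0.09, 0.0]
force: [-0.1, 0.8, -0.8]
opening: 0.0882
gripper_force: 0.0
(486.8, 27.6, -2.48, 170.7, 82.8)
```

View pics/end.png

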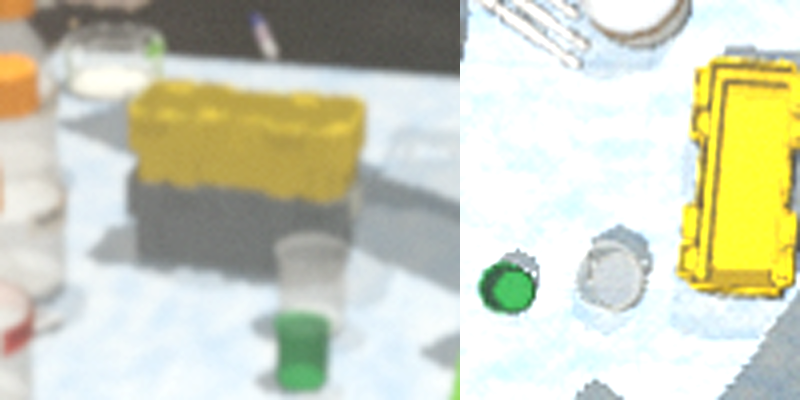

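The yellow tray now stands high on the grey one and looks level. I'll check that numerically by projecting the expected rim corners and the bottom line into the side view.

```bash
python3 - <<'E'
from h import *
c=dict(np.load("pics/side7.npz"))
m=cv2.inRange(cv2.cvtColor(c["image"],cv2.COLOR_BGR2HSV),(18,90,40),(36,255,255));m[:,:240]=0;m[:,340:]=0;m[:190]=0;m[250:]=0
k=max(cv2.findContours(m,0,1)[0],key=cv2.contourArea);print(cv2.boundingRect(k))
E=c["extrinsics"]
a=np.radians(-2.95);R=np.array([[np.cos(a),-np.sin(a)],[np.sin(a),np.cos(a)]])
def pr(x,y,z):
    p=R@[x,y]+[487,32]
    return cv2.projectPoints(np.array([[[p[0],p[1],z]]])/1000,cv2.Rodrigues(E[:3,:3])[0],E[:3,3],c["K"],c["D"])[0].ravel().round(1)
for x in (75,30,-30,-75):
    top=pr(x,-41.5,124); bot=pr(x,41.5,70); near=pr(x,41.5,124)
    for n,u,f in(("top",top,np.min),("bot",bot,np.max)):
        col=np.where(m[:,int(round(u[0]))])[0]; print(x,n,"pred",u,"seen",f(col))
E
```

```text
(262, 205, 59, 30)
75 top pred [270.8 203.3] seen 205
75 bot pred [262.3 229.2] seen 219
30 top pred [284.7 204.7] seen 207
30 bot pred [276.7 230.9] seen 231
-30 top pred [303.8 206.6] seen 208
-30 bot pred [296.4 233.1] seen 232
-75 top pred [318.3 208. ] seen 210
-75 bot pred [311.5 234.9] seen 234
```

```bash
python3 -c "
from plant import job
print(job.close_job())"
```

```text
the job is handed in; nothing more can be done
None
```

The job is handed in at about 25 s of the 72 s: the beaker stands upright in the grey tray, and the yellow tray sits on top turned half a turn. Its feet made contact at the ledge height and the side view shows it level to about 2 mm, though I never saw the labels and rely on the half turn I commanded.

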